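Try two sleeves on the gauge pin and sort them

ROBOT

A 6-joint arm with a two-finger parallel gripper is mounted at the origin on a cart in front of the work surface, level with it; the furniture and walls round the work are solid. World frame = base frame: x ahead of the robot, y to its left, z up, the work surface at z = 0. Lengths are in m, angles in rad, forces in N, time in s.
With the tool pointing down it reaches from about 0.35 to 0.925 m from the base axis. Payload 6.4 kg.
Tool frame: the origin (TCP) lies midway between the tips of the shut fingers; the grasp point (between the pads) lies 19 mm behind it; z points along the fingers, y is the line along which they close (so a half turn about z gives the same grasp; the last joint's range is limited). The gripper opens to 85 mm and grips with 20 to 120 N. Pads are 22 mm wide; open, the fingers measure 114 mm over their backs; the gripper's body (76 mm by 85 mm) begins 54 mm behind the grasp point. The pads swing forward as they close: fully open they stand 13 mm farther back than shut.
Start: joints at [-1.466, 0.245, 1.558, -0, 1.339, -0.174], TCP at [0.179, -0.625, 0.231] pointing down, gripper open.
Joint ranges: [-3.13, 3.13], [-1.02, 2.26], [0.13, 2.54], [-0.95, 4.09], [0.21, 2.88], [-2.74, 2.74]. Speed limits (rad/s): [2.57, 2.57, 3.14, 3.14, 3.14, 3.14].

INTERFACE

Orientations are given as a unit quaternion [w, x, y, z].
In Python, from rig import manip, claw, solver, cams, order, monitor gives the robot as it stands. The module is installed in compiled form; this text tells all that it offers. Calls block until the motion is done:
- manip.move_pose(position, orientation): joint-space move of the TCP to a pose.
- manip.movel(position, velocity=0.15, orientation=None): straight line of the TCP; orientation=None keeps the orientation; velocity is the mean speed in m/s.
- manip.movej(angles): joint-space move.
- claw.let_go() and claw.close_gripper(effort=None): open the fingers fully, or close them until they stop; effort is the grip in N (None keeps the last).
- manip.pause(seconds).
- solver.ik(position, orientation): joint angles nearest the present ones, or None.
- cams.capture(name): name is "scene" or "top" or "wrist"; returns a dict with "frame" (420x560x3 uint8, red, green, blue), "z_map" (420x560 float32, m along the optical axis (not along the pixel's ray), 0 where there is no reading), "fx", "fy", "cx", "cy" (pixels), "k1" (the pictures are not rectified: a ray, as slopes to the right and down, at radius r is drawn at 1 + k1 r^2 times it, then the intrinsics apply), "rvec" (rotation vector, rad) and "tvec" (3), from world to camera coordinates, as OpenCV has them; the wrist camera has in their place "hand_eye" (4x4, takes a point from camera to tool coordinates, whose origin is the TCP and whose axes are the flange's). Camera axes: x right, y down, z forward; pixel columns grow to the right and rows downward; lengths in m; the calibration is good to about 2 mm. A picture is of the moment at which its call begins: read the wrist's pose just before it.
A pose or a line that the arm cannot do raises manip.IKError and nothing moves.
- order.sign_off(): hands the job in; it is judged then, once.
Readings, each from a call of its own:
- monitor.current_time_s(): time.
- monitor.current_joint_pos(): joint angles.
- monitor.current_joint_velocities(): joint speeds.
- monitor.current_tau(): joint torques, N m.
- monitor.current_tool_pos(): TCP position.
- monitor.current_orientation(): TCP orientation.
- monitor.current_wrist_force(): force on the tool from outside, world axes, zero at the start.
- monitor.current_torque(): the same for the moment, N m.
- monitor.current_grip_width(): finger opening in m.
- monitor.current_finger_force(): force on a finger pad.
Only numpy, scipy, OpenCV 4.12 (cv2) and the standard library are available. Lean on these libraries where they do the work, as an engineer would, in place of code of your own. Each camera call takes 0.05 s, during which the arm holds its last target. There are 200 camera calls.

TASK

One of the two square sleeves is bored too small. Find the good one by trying them on the level gauge pin: slide the good sleeve fully home against the shoulder, then take it off again and lay it flat in the shallow tray. Put the undersized sleeve in the deep bin, and let go of both.

Things in the scene. Friction and masses are not known exactly. Their poses are not given: they have to be found in the camera images.
- sleeve_a: Plain steel square sleeve, 80 mm long, 50 x 50 mm outside, round bore right through; lies on the worktop in front of the white deck plate (6 mm high, edge at x = 0.555 m). Origin in the middle of the bore (25 mm up); x along the bore, y and z square to the outer faces; both ends alike. One sleeve has a bore of 34 mm (good), the other 23 mm (undersized); names do not tell which.
- sleeve_b: The other square sleeve, same outside size and same frame as sleeve_a.
- gauge: Fixed gauge stand on the 6 mm deck plate: base 130 x 90 x 12 mm, grey upright block 56 mm wide, 117 mm high, and a level steel pin, 28 mm diameter, that stands 95 mm out from a round shoulder (48 mm); its last 12 mm taper to 18 mm. Origin at the stand's underside below the shoulder face; x points from the pin's tip to the shoulder (pin from x = -95 mm to 0); pin axis 90 mm above the origin.
- gauge_home (a point): Point on the pin's axis, 40 mm in front of the shoulder face, 96 mm above the worktop: where the middle of a sleeve is when it is fully home. Axes as the gauge's.
- tray: Fixed shallow steel tray for good sleeves, 150 x 150 mm outside, rim 28 mm above the worktop, walls 4 mm, floor inside 12 mm above the worktop. Origin at the middle of its underside, at worktop height; z up.
- bin: Fixed deep grey plastic bin for rejected sleeves, 150 x 150 mm outside, walls 65 mm high above the worktop, walls 4 mm thick, floor inside 12 mm above the worktop. Origin at the middle of its underside, at worktop height; z up.

How it is judged:
On the way:
1. the sleeve that fits is fully home on the gauge pin (within 6 mm of the shoulder, over the pin) (x of sleeve_b in the frame of gauge_home above -0.006 m and distance between sleeve_b and gauge_home below 0.009 m and angle between the x axis of sleeve_b and the x axis of gauge_home, either way round below 0.15 rad), for 0.2 s.
At the end, for the whole second after the job is handed in: The larger-bored sleeve, after being fully home on the pin, lies flat in the shallow tray (middle within 50 mm of the tray's middle each way, under 42 mm high); the undersized one rests in the deep bin (within 60 mm of its middle each way, under 60 mm high); both released, at rest (x of sleeve_b in the frame of tray between -0.05 and 0.05 m and y of sleeve_b in the frame of tray between -0.05 and 0.05 m and z of sleeve_b in the frame of tray between 0.03 and 0.042 m and x of sleeve_a in the frame of bin between -0.06 and 0.06 m and y of sleeve_a in the frame of bin between -0.06 and 0.06 m and z of sleeve_a in the frame of bin below 0.06 m and linear speed of each of sleeve_a, sleeve_b below 0.02 m/s); the robot touches nothing.
It also fails if it takes over 72 s, if anything falls off the work surface, if the arm or the gripper's body presses on something with over 40 N, if the wrist force passes 120 N, or if a joint passes its speed limit or range.

## Working session

There is one attempt and no reset: what is moved stays moved. The work goes in short steps, each a Python script; the robot and the scene stay as the last script left them, time stands still between calls to the robot, and variables do not carry over. Pictures are saved under pics/ and viewed, at most 10 in all, crops included, and the job is handed in when it is done.

```bash
mkdir -p pics; cat > h.py <<'E'
import numpy as np, cv2
from rig import manip, claw, solver, cams, order, monitor
from scipy.spatial.transform import Rotation as R
def cloud(c):
    h,w=c["z_map"].shape
    u,v=np.meshgrid(np.arange(w),np.arange(h))
    K=np.array([[c["fx"],0,c["cx"]],[0,c["fy"],c["cy"]],[0,0,1]])
    p=cv2.undistortPoints(np.stack([u,v],-1).reshape(-1,1,2).astype(np.float64),K,np.array([c["k1"],0,0,0,0.])).reshape(h,w,2)
    z=c["z_map"].astype(float)
    P=np.dstack([p*z[...,None],z])
    Rm=cv2.Rodrigues(np.array(c["rvec"],float))[0]
    W=(P-np.array(c["tvec"]).ravel())@Rm
    W[z<=0]=np.nan
    return W
E
python3 - <<'E'
from h import *
for n in ("scene","top"):
    c=cams.capture(n); W=cloud(c)
    cv2.imwrite(f"pics/{n}0.png",c["frame"][...,::-1]); np.savez(f"{n}0.npz",W=W,f=c["frame"])
    print(n,c["fx"],c["k1"],c["rvec"],c["tvec"])
print(monitor.current_time_s(),monitor.current_orientation())
E
```

```text
scene 393.91533571768923 -0.07999918320981488 [ 0.55892873 -2.44325818  1.49855171] [0.50930491 0.19915334 0.79396434]
top 382.4615278656165 -0.09700499984094169 [ 2.15163592 -2.17655551  0.06790643] [-0.03301346  0.56044121  0.96817165]
0.1 [-8.64998650e-04  9.90294861e-01  1.38979637e-01  2.63919626e-05]
```

View pics/scene0.png

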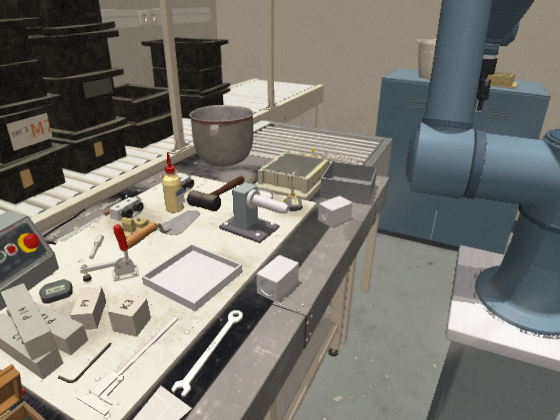

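View pics/top0.png

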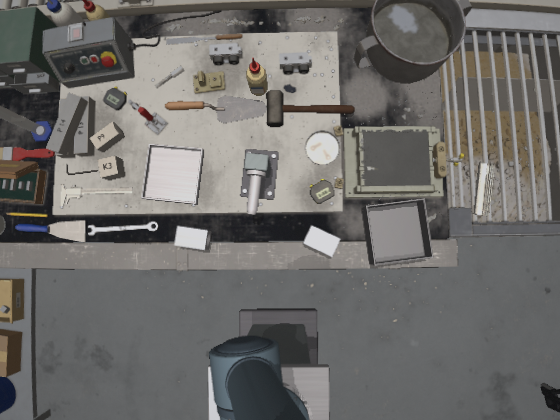

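Scene view: the sleeves are at about (278,279) and (335,209), the tray at (193,273), the bin at (350,183) and the gauge at (255,215). In the top view the sleeves are at (192,238) and (322,241), the tray at (173,174), the bin at (398,232), and the pin runs from (252,212) to (257,160). Next I'll measure all of these.

```bash
python3 - <<'E'
from h import *
d=np.load("top0.npz"); W=d["W"]
def roi(u0,u1,v0,v1,zl,zh):
    P=W[v0:v1,u0:u1].reshape(-1,3); m=(P[:,2]>zl)&(P[:,2]<zh); return P[m]
def rect(P): return cv2.minAreaRect((P[:,:2]*1000).astype(np.float32))
for n,a in dict(L=(165,218,218,258,.04,.06),Rr=(295,350,220,264,.04,.06),binrim=(355,440,190,275,.058,.072),tray=(135,215,135,215,.022,.036),block=(235,280,140,185,.105,.13),base=(230,290,140,205,.013,.03)).items():
    P=roi(*a); print(n,len(P),P.mean(0).round(4),rect(P), np.median(P[:,2]).round(4))
P=roi(235,275,165,220,.095,.118)
np.set_printoptions(precision=4,suppress=True)
print(len(P),P[:,0].min(),P[:,0].max()); 
for x in np.arange(.5,.75,.015):
    q=P[abs(P[:,0]-x)<.0075]
    if len(q): print(x.round(3),len(q),q[:,1].mean(),q[:,1].min(),q[:,1].max(),q[:,2].max())
print("worktop",np.nanmedian(W[235:250,230:290,2]))
f=d["f"][...,::-1]; s=np.load("scene0.npz")["f"][...,::-1]
up=lambda i,u0,u1,v0,v1,k:cv2.resize(i[v0:v1,u0:u1],None,fx=k,fy=k,interpolation=2)
a=up(f,230,350,140,265,4); b=up(s,240,360,190,305,4)
h=max(a.shape[0],b.shape[0]); a=cv2.copyMakeBorder(a,0,h-a.shape[0],0,0,0); b=cv2.copyMakeBorder(b,0,h-b.shape[0],0,0,0)
cv2.imwrite("pics/z.png",cv2.resize(np.hstack([a,b]),(800,417)))
E
```

```text
L 621 [0.4911 0.1904 0.0491] ((491.0931396484375, 191.95791625976562), (81.54679107666016, 50.01505661010742), 81.49129486083984) 0.0492
Rr 637 [ 0.4802 -0.1413  0.0493] ((480.2850341796875, -141.26942443847656), (80.47099304199219, 49.988426208496094), 64.32355499267578) 0.0492
binrim 477 [ 0.5067 -0.334   0.0632] ((512.6305541992188, -333.49005126953125), (206.61029052734375, 184.83023071289062), 89.35968017578125) 0.0634
tray 383 [0.6646 0.2501 0.0266] ((663.9910888671875, 250.76629638671875), (150.03257751464844, 151.5613555908203), 83.58987426757812) 0.0269
block 572 [0.6589 0.017  0.1187] ((654.85888671875, 17.77196502685547), (56.09833908081055, 77.32009887695312), 85.16240692138672) 0.1212
base 815 [0.6521 0.0092 0.0177] ((659.7786865234375, 17.52295684814453), (90.23971557617188, 130.4111328125), 83.79920959472656) 0.0174
536 0.5453081408826506 0.6625549443298175
0.545 29 0.028252429427742604 0.01931450280623164 0.03840235979985045 0.10938223204028631
0.56 72 0.0280045233423704 0.014470800253672806 0.04121935086205999 0.11086565337461682
0.575 69 0.026249099735799603 0.013940614245667044 0.04079089716407504 0.11280632869695148
0.59 71 0.02479193571122194 0.0115670599320555 0.03877834874707867 0.11233166330676199
0.605 73 0.022766455502130873 0.009531582050584329 0.03575601604943991 0.11215277695773232
0.62 72 0.020964189215523076 0.008915275382882728 0.035935548204444216 0.11154824606152765
0.635 91 0.018027690939583552 -0.0032401159950679694 0.040208977624785064 0.11779854557528191
0.65 54 0.02044112282426076 -0.008800581280566147 0.044324212648288265 0.11777527739918789
0.665 5 -0.010352664066403363 -0.011028816104539114 -0.009124691415995366 0.11698345741322505
worktop -0.0016427305121980704
```

View pics/z.png

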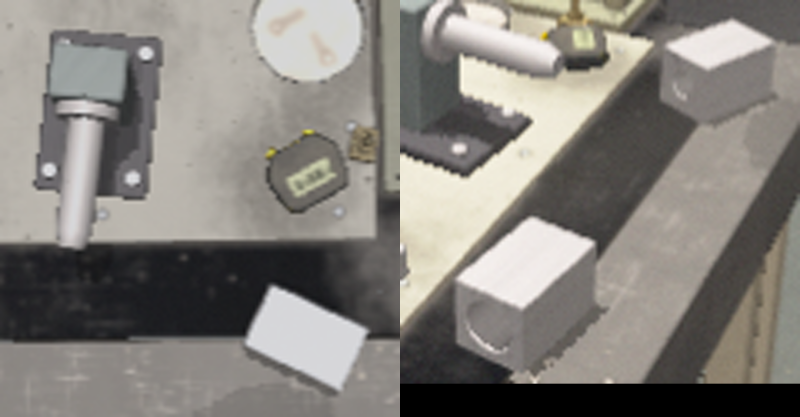

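In the crop, the left sleeve (bore at about (490,322)) shows a large bore, and the right sleeve (bore at about (682,88)) shows a small one. I'll try the left one on the pin first. Before that I'll refine the bin and pin positions.

```bash
cat >> h.py <<'E'
def down(th):
    c,s=np.cos(th),np.sin(th)
    q=R.from_matrix(np.array([[c,s,0],[s,-c,0],[0,0,-1]])).as_quat()
    return [q[3],q[0],q[1],q[2]]
E
python3 - <<'E'
from h import *
np.set_printoptions(precision=4,suppress=True)
W=np.load("top0.npz")["W"]
P=W[196:272,362:437].reshape(-1,3); 
for lo,hi in((.056,.07),):
    p=P[(P[:,2]>lo)&(P[:,2]<hi)]; r=cv2.minAreaRect((p[:,:2]*1000).astype(np.float32)); print("bin",len(p),r)
# floor
p=P[(P[:,2]>.004)&(P[:,2]<.018)]; print("floor",len(p),cv2.minAreaRect((p[:,:2]*1000).astype(np.float32)))
# pin points in the gauge frame
P=W[150:222,230:285].reshape(-1,3); P=P[(P[:,2]>.1)&(P[:,2]<.13)]
q=P[(P[:,0]>.555)&(P[:,0]<.625)]
def f(v):  # cylinder axis fit, radius 14, level
    y0,a,z0=v; d=(q[:,1]-y0-a*(q[:,0]-.59))*np.cos(np.arctan(a)); return np.hypot(d,q[:,2]-z0)-.014
from scipy.optimize import least_squares
s=least_squares(f,[.024,-.11,.096],loss="soft_l1",f_scale=.001); y0,a,z0=s.x
print("pin y@.59",y0,"yaw deg",np.degrees(np.arctan(a)),"z",z0,"rms",np.std(f(s.x)))
t=np.arctan(a); ax=np.array([np.cos(t),np.sin(t)]); n=np.array([-ax[1],ax[0]])
D=P[:,:2]-[.59,y0]; l=D@ax; m=D@n
for lo in np.arange(-.06,.09,.006):
    k=(l>=lo)&(l<lo+.006)
    if k.any(): print(round(lo,3),k.sum(),P[k,2].max(),m[k].min(),m[k].max())
k=l[abs(m)<.03]; print("tip l",k.min(), "shoulder-level",np.sort(l[(P[:,2]>.1135)])[:6])
for n_,p_,th in(("L",(.4911,.1915,.006),1.423),("home",(.597,.024,.077),-.112),("tray",(.664,.2505,.02),-.112),("R",(.4803,-.1413,.006),1.1227),("bin",(.507,-.334,.02),1.5)):
    print(n_,solver.ik(p_,down(th)),solver.ik((p_[0],p_[1],.25),down(th)) is not None)
E
```

```text
bin 480 ((501.4915771484375, -333.61944580078125), (149.48951721191406, 152.48573303222656), 6.408774375915527)
floor 2909 ((505.1832580566406, -349.99920654296875), (200.1562042236328, 181.7132110595703), 89.38719177246094)
pin y@.59 0.025720424069258892 yaw deg -5.476579394480762 z 0.09526647253643816 rms 0.0013613321394020132
-0.048 9 0.10532361058113542 -0.00614839280103808 0.008367135186541183
-0.042 19 0.10938223204028631 -0.008501873701021345 0.008857496894826122
-0.036 28 0.11086565337461682 -0.012112764279774991 0.011713708395761595
-0.03 27 0.11075259051101333 -0.012144891096789748 0.012623507883167297
-0.024 25 0.11280632869695148 -0.011648800082480365 0.010413873295576973
-0.018 25 0.11003910525435882 -0.010957878160046324 0.013436023978499334
-0.012 27 0.11031199550116619 -0.012714665960482386 0.011624798956320433
-0.006 26 0.11085589192954594 -0.012408369820207562 0.012352748058550658
-0.0 30 0.11233166330676199 -0.013938473897124187 0.01252479978269647
0.006 25 0.11230079005211399 -0.013517915810989645 0.010486073377692291
0.012 27 0.11171858141677704 -0.01288343708617
[... 558 characters left out ...]
8945388315207553 0.025666589676469977
0.066 61 0.1250232280910191 -0.028669311407456193 0.026367490960275037
0.072 60 0.1263745216164279 -0.02965692953339989 0.025155556237601597
0.078 59 0.12552681749896752 -0.029614140055923114 0.02536104652435996
0.084 62 0.12659398365183228 -0.02949445244021198 0.025886072512364567
tip l -0.044650339534500684 shoulder-level [0.0492 0.0501 0.0502 0.0505 0.0506 0.0512]
L [ 0.1565  0.2918  1.9747 -0.      0.8751  0.3043] True
home [-0.1494  0.309   1.7865 -0.      1.0461  1.5334] True
tray [ 0.2014  0.6137  1.4823 -0.      1.0455  1.8842] True
R [-0.513   0.2399  2.0412 -0.      0.8605 -0.0649] True
bin [-0.7691  0.4188  1.7683 -0.      0.9545 -0.6983] True
```

```bash
python3 - <<'E'
from h import *
np.set_printoptions(precision=4,suppress=True)
th=np.radians(81.5); o=down(th); T=monitor.current_time_s
manip.move_pose([.4911,.1915,.12],o); print(T())
manip.movel([.4911,.1915,.006],0.15); print(T(), monitor.current_wrist_force())
claw.close_gripper(60); print(T(),monitor.current_grip_width(),monitor.current_finger_force(),monitor.current_wrist_force())
manip.movel([.4911,.1915,.16],0.25); print(T(),monitor.current_wrist_force())
ya=-.108; ax=np.array([np.cos(ya),np.sin(ya)]); p0=np.array([.59,.0252])
pt=lambda l,z:[*(p0+l*ax),z]
manip.move_pose(pt(-.108,.16),down(ya)); 
manip.movel(pt(-.108,.077),.2)
print(T(),monitor.current_tool_pos(),monitor.current_wrist_force(),monitor.current_torque())
for n in("scene","wrist"):
    c=cams.capture(n); cv2.imwrite(f"pics/pre_{n}.png",c["frame"][...,::-1])
a=cv2.imread("pics/pre_scene.png")[150:330,180:400]; b=cv2.imread("pics/pre_wrist.png")
cv2.imwrite("pics/pre.png",np.hstack([cv2.resize(a,(440,360)),cv2.resize(b,(360,360))]))
E
```

```text
3.1833
4.0917 [ 0.7664 -0.1431  0.0553]
4.5167 0.04979302375611235 62.8512167930603 [-0.6304 -0.3374  5.353 ]
5.2833 [-0.4844 -0.6474 -2.1717]
6.9667 [0.4831 0.0371 0.0774] [ 0.1425 -0.7938 -1.3586] [ 0.0305 -0.0033  0.0034]
```

View pics/pre.png

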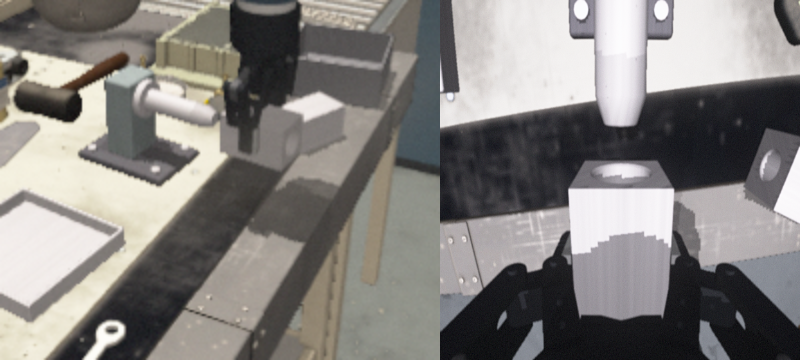

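The left panel shows the sleeve held in front of the pin tip. In the wrist panel the bore centre is at about column 621 and the pin axis at about 621–622, so they line up. The right sleeve's bore, at about (770,163), is clearly smaller. I'll insert now, watching the force.

```bash
python3 - <<'E'
from h import *
np.set_printoptions(precision=3,suppress=True)
ya=-.108; ax=np.array([np.cos(ya),np.sin(ya)]); p0=np.array([.59,.0252])
pt=lambda l,z=.077:[*(p0+l*ax),z]
F0=np.array(monitor.current_wrist_force()); Rz=np.array([[ax[0],ax[1],0],[-ax[1],ax[0],0],[0,0,1]])
l=-.108
while l<.022:
    l+=.012 if l<-.01 else .0025
    manip.movel(pt(l),.1)
    f=Rz@(np.array(monitor.current_wrist_force())-F0)
    tp=np.array(monitor.current_tool_pos()); 
    print(round(l,4),f,"t",np.array(monitor.current_torque()),"l",((tp[:2]-p0)@ax).round(4),tp[2].round(4))
    if f[0]<-12 or np.linalg.norm(f)>25: break
manip.pause(.4)
print(monitor.current_time_s(),Rz@np.array(monitor.current_wrist_force())-F0,monitor.current_grip_width())
c=cams.capture("scene"); W=cloud(c); np.savez("ins.npz",W=W); cv2.imwrite("pics/ins.png",cv2.resize(c["frame"][150:330,180:400,::-1],(660,540)))
E
```

```text
-0.096 [ 0.65   0.772 -0.83 ] t [-0.033  0.028 -0.017] l -0.0948 0.0783
-0.084 [ 0.453 -0.173 -0.694] t [ 0.046  0.032 -0.016] l -0.0838 0.0773
-0.072 [-0.33   0.633 -1.292] t [ 0.02   0.022 -0.017] l -0.072 0.0771
-0.06 [ 0.34   0.156 -1.258] t [ 0.019  0.092 -0.003] l -0.0601 0.0771
-0.048 [-0.077  0.738 -1.668] t [ 0.023 -0.01  -0.023] l -0.0481 0.0771
-0.036 [-0.118  1.177 -1.663] t [-0.021  0.079 -0.01 ] l -0.036 0.0771
-0.024 [-0.558  1.    -1.856] t [-0.012  0.039 -0.004] l -0.0241 0.077
-0.012 [ 1.079  0.807 -0.568] t [-0.066  0.042  0.007] l -0.0121 0.0771
-0.0 [ 0.616  0.502 -1.735] t [ 0.023 -0.009  0.034] l -0.0001 0.077
0.0025 [ 0.443  0.206 -0.902] t [0.017 0.028 0.011] l 0.0023 0.077
0.005 [ 0.819  0.181 -1.183] t [-0.009 -0.037  0.024] l 0.0051 0.0771
0.0075 [-0.123  0.58  -1.636] t [-0.044  0.001  0.003] l 0.0077 0.077
0.01 [-6.814 -0.547  2.524] t [-0.021  0.819 -0.132] l 0.0082 0.0764
0.0125 [-16.373  -0.058   7.173] t [-0.01   1.983 -0.248] l 0.008 0.0756
11.1167 [-15.348  -0.449   6.743] 0.049551972016169114
```

View pics/ins.png

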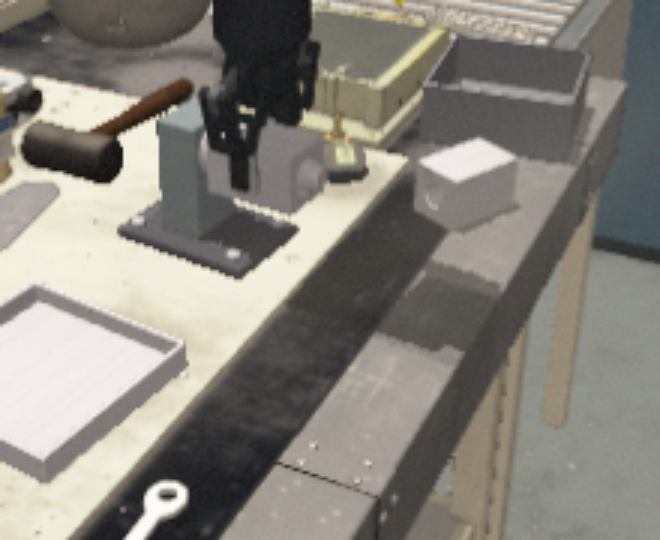

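The sleeve stopped against the shoulder with about 16 N axial force at l ≈ 8 mm, where it was expected, and the pin end shows through the bore at about (318,170). It is home, so I'll take it off and lay it in the tray, then move the other sleeve to the bin.

```bash
python3 - <<'E'
from h import *
np.set_printoptions(precision=3,suppress=True)
ya=-.108; ax=np.array([np.cos(ya),np.sin(ya)]); p0=np.array([.59,.0252]); T=monitor.current_time_s
pt=lambda l,z=.077:[*(p0+l*ax),z]
manip.pause(.2); print(monitor.current_wrist_force())
manip.movel(pt(0),.05); print(monitor.current_wrist_force())
manip.movel(pt(-.12),.1); print(monitor.current_wrist_force(),monitor.current_grip_width())
manip.movel(pt(-.12,.18),.2)
o=down(ya)
manip.move_pose([.664,.2505,.15],o); manip.movel([.664,.2505,.05],.15); manip.movel([.664,.2505,.0185],.05)
print(T(),monitor.current_tool_pos(),monitor.current_wrist_force())
claw.let_go(); manip.movel([.664,.2505,.16],.2); print(T())
o=down(np.radians(64.3))
manip.move_pose([.4803,-.1413,.15],o)
c=cams.capture("scene"); cv2.imwrite("pics/tray.png",c["frame"][...,::-1]); W=cloud(c)
P=W.reshape(-1,3); P=P[(abs(P[:,0]-.664)<.09)&(abs(P[:,1]-.25)<.09)&(P[:,2]>.052)&(P[:,2]<.075)]; print("tray sleeve",len(P),P.mean(0),P.min(0),P.max(0))
manip.movel([.4803,-.1413,.006],.15); print(monitor.current_wrist_force())
claw.close_gripper(60); print(monitor.current_grip_width())
manip.movel([.4803,-.1413,.18],.2); print(monitor.current_wrist_force(),monitor.current_grip_width())
b=[.5015,-.3336]
manip.move_pose([*b,.18],down(np.radians(96.4)))
manip.movel([*b,.06],.15); manip.movel([*b,.019],.05); print(T(),monitor.current_wrist_force(),monitor.current_tool_pos())
claw.let_go(); manip.movel([*b,.2],.2); manip.move_pose([.40,-.2,.3],down(np.radians(64))); print(T())
for n in("scene","top"):
    c=cams.capture(n); cv2.imwrite(f"pics/end_{n}.png",c["frame"][...,::-1]); W=cloud(c).reshape(-1,3)
    for m,x,y,r in(("tray",.664,.2505,.066),("bin",.5015,-.3336,.062)):
        P=W[(abs(W[:,0]-x)<r)&(abs(W[:,1]-y)<r)&(W[:,2]>.05)&(W[:,2]<.075)]
        if len(P)>5: print(n,m,len(P),P.mean(0)-[x,y,0],cv2.minAreaRect((P[:,:2]*1000).astype(np.float32)))
a=cv2.imread("pics/end_top.png")[120:290,120:450]; cv2.imwrite("pics/end.png",cv2.resize(a,(800,412)))
E
```

```text
[-15.567   0.652   6.895]
[ 0.903  0.752 -1.399]
[-0.132  0.535 -1.797] 0.049819963583252296
16.4917 [0.664 0.251 0.019] [-2.177 -1.382  5.591]
17.8
tray sleeve 706 [0.66  0.255 0.062] [0.621 0.222 0.052] [0.707 0.28  0.066]
[-0.784 -0.472 -0.448]
0.04934492673334681
[ 0.036 -0.489 -3.279] 0.04945817669081854
24.825 [-0.242 -0.468 -2.082] [ 0.502 -0.334  0.019]
27.1333
scene tray 738 [-0.005  0.005  0.061] ((663.2752075195312, 250.39259338378906), (52.9463005065918, 81.9704818725586), 84.47008514404297)
scene bin 226 [-0.003  0.011  0.061] ((521.8087158203125, -328.1275329589844), (94.51764678955078, 86.33744812011719), 7.188220024108887)
top tray 640 [ 0.001 -0.002  0.061] ((666.293212890625, 250.0604705810547), (53.304115295410156, 80.08297729492188), 83.90743255615234)
top bin 662 [0.002 0.002 0.061] ((503.39276123046875, -332.7674865722656), (50.317134857177734, 80.54310607910156), 6.567446231842041)
```

View pics/end.png

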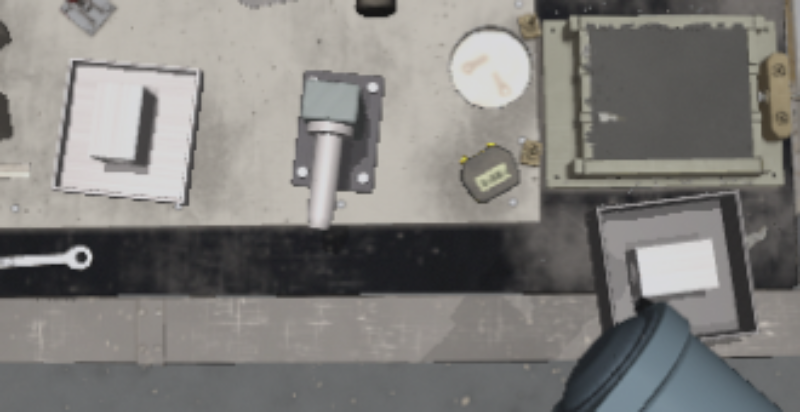

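The good sleeve lies flat in the middle of the tray at about (122,125). The other rests flat in the middle of the bin at about (675,267), and the gripper is clear of both.

```bash
python3 -c "
from h import *
print(order.sign_off())"
```

```text
the job is handed in; nothing more can be done
None
```

The job is handed in after about 27 s robot time: the good sleeve went fully home on the pin and now lies flat in the tray, and the other is in the bin, rejected on its visibly smaller bore without being tried on the pin.

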